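Unlock the router-bit box and slide its lid open

TASK

Open the locked router-bit box: take the red key out of the tool block, push it fully home in the box's lock, turn it clockwise as far as it goes to draw the bolt, then slide the lid open to its stop so the bits can be got at. Leave the key fully in the lock, turned, and do not disturb the other things on the saw.

Things in the scene. Friction and masses are not known exactly. Their poses are not given: they have to be found in the camera images.
- key: Loose key, 45 g, upright in the block. Red head 28 mm wide (x), 12 thick (y), 36 tall (top 10 mm only 22 wide); steel blade below it 11 wide (x), 4 thick (y), 25 long, last 4 mm tapered to 7 x 2.2. Origin on the axis at the head's underside, where the blade begins; z up. Same both ways round: fits after a half turn too.
- tool_block: Fixed hardwood block 104 (x) x 44 (y) x 44 mm tall, origin under its centre. The key stands in a slot (12.6 x 5.6, 30 mm deep) at x = +28 mm, blade width along the block's x, head resting on the top. Three drill bits stand fixed at x = -14, -28, -43 mm, up to 36 mm above the top.
- bit_box: Fixed plywood box 200 (x) x 100 mm (y), origin under its centre. Dark rails, 8 mm wide, along both long sides, up to z = 56 mm. Light wooden lid between them, top at z = 50 mm, slides in box +x, out over that end. In the lid at x = 0, y = -18 mm (lid shut) sits the lock: steel plug in a brass ring.
- keyway (a point): Centre of the lock plug's steel face (24 mm across), 6 mm above the lid; turns with the plug, moves with the lid. x along the keyway, y across it, z up. Keyway 12.8 x 5.4 mm, straight down, mouth bevelled 1.6 mm all round. Key fully home: its head's underside lies on this face. The last 6 mm press a weak spring (0.2 N); only then will the plug turn.
- lock (a joint): Turn of the plug, rad: 0 locked (keyway along box y), grows clockwise seen from above, stop at 1.45 (keyway nearly along box x). Friction 0.05 N m, stays where left. Draws the hidden bolt from the box's side wall, 6 mm per rad; lid free from about 1.1. The key has 0.13 rad of play in the keyway.
- box_lid (a joint): Travel of the lid, m: 0 shut, grows towards the box's +x, stop at 0.075 (open). Friction 2 N, stays where it is left. Barred by the bolt while locked.
- finger_pull (a point): Middle of the -x face of the dark finger pull across the lid: a bar 60 mm long (box y), 11 thick (box x), from the lid's top z = 50 to 63 mm; this point at z = 56.5 mm, 55.5 mm from the box's middle towards -x (lid shut). Axes as the box's; moves with the lid. Pushing this face in +x opens the lid.
- tape_measure: Loose yellow tape measure, upright, 36 x 89 mm, 71 mm tall, origin under the middle; a bystander.
- wax_tin: Loose tan round tin, 79 mm across, 36 mm tall, origin under the middle; a bystander.
- screwdriver: Loose screwdriver with red handle lying by the fence, 202 mm long, 27 mm high, origin under the middle; a bystander.

How it is judged:
On the way, in this order (a step that is already met when the one before it is completed fails the run):
1. the key is fully home in the keyway while the lock is still locked (z of key in the frame of keyway between -0.005 and 0.003 m and horizontal distance between key and keyway below 0.004 m and angle between key's own z axis and vertical below 0.12 rad and value of joint lock below 0.3 rad), for 0.1 s.
2. the key, still home, has turned the plug past 1.2 rad and so drawn the bolt (z of key in the frame of keyway between -0.005 and 0.003 m and horizontal distance between key and keyway below 0.004 m and angle between key's own z axis and vertical below 0.12 rad and value of joint lock above 1.2 rad), for 0.1 s.
At the end, for the whole second after the job is handed in: The lid stands open by more than 65 of its 75 mm and at rest; the plug is turned past 1.15 rad; the key is at rest in the lock, upright within 7 degrees, on the keyway's axis within 4 mm and its head within 3 mm of the lock's face (value of joint box_lid above 0.065 m and velocity of joint box_lid below 0.005 m/s and value of joint lock above 1.15 rad and z of key in the frame of keyway between -0.005 and 0.003 m and horizontal distance between key and keyway below 0.004 m and angle between key's own z axis and vertical below 0.12 rad and linear speed of key below 0.01 m/s); the robot touches nothing.
It fails at once if a bystander (tape measure, wax tin, screwdriver) is shifted by more than 3 cm (distance of any of tape_measure, wax_tin, screwdriver from where it was at the start of the episode above 0.03 m).
It also fails if it takes over 54 s, if anything falls off the work surface, if the arm or the gripper's body presses on something with over 40 N, if the wrist force passes 120 N, or if a joint passes its speed limit or range.

ROBOT

A 7-joint arm with a two-finger parallel gripper is mounted at the origin on a cart in front of the work surface, level with it; the furniture and walls round the work are solid. World frame = base frame: x ahead of the robot, y to its left, z up, the work surface at z = 0. Lengths are in m, angles in rad, forces in N, time in s.
With the tool pointing down it reaches from about 0.425 to 0.925 m from the base axis. Payload 6.8 kg.
Tool frame: the origin (TCP) lies at the very end of the fingers, on their centre line; the grasp point (between the pads) lies 19 mm behind it (env.tcp_to_grasp is the z of the grasp point in the tool frame, in m); z points along the fingers, y is the line along which they close (so a half turn about z gives the same grasp; the last joint's range is limited). The gripper opens to 88 mm and grips with 3 to 60 N. Pads are 20 mm wide; open, the fingers measure 115 mm over their backs; the gripper's body (75 mm by 178 mm) begins 61 mm behind the grasp point.
Start: joints at [-1.364, 0.477, 0.022, 1.555, -0.011, 1.109, -0.083], TCP at [0.209, 0.642, 0.223] pointing down, gripper open.
Joint ranges: [-2.96, 2.96], [-0.34, 2.1], [-1.41, 1.46], [0.24, 2.44], [-1.37, 4.51], [0.17, 1.92], [-2.96, 2.96]. Speed limits (rad/s): [2.39, 2.39, 3.14, 3.14, 3.14, 3.14, 3.14].

INTERFACE

Orientations are given as a 3x3 rotation matrix whose columns are the frame's x, y, z axes.
In Python, from station import env gives the robot as it stands.
- The arm moves only by the tool send_rows, never from a script. Its argument "steps" is a list of rows, each an object of numbers: "jaw": the closure, from -1 (fully open) to 1 (shut); "dx", "dy", "dz": the shift along the world's x, y, z as a fraction of full scale; "rx", "ry", "rz": the turn, a rotation vector about the world's x, y, z as a fraction of full scale. A call has 1 to 8 rows; each row is the pose to reach, as a shift and turn from the pose commanded when the call began, turning the shorter way round; what a row does not reach only later rows make up. Full scale, the value 1, is 0.1 m for a shift and 2 pi rad for a turn. A row lasts 1/8 s, in which the tool goes at most 62.5 mm and 10.7 degrees, less where a joint would pass 70% of its speed; a pose out of reach is approached as far as the arm can. A call with a number of a shift or a turn outside -1 to 1 is refused whole. A call with a gripper value outside its range is refused whole. The fingers move at their own pace and stop on an object; "newtons" is the grip in N (left out, the last holds). Time passes only in rows, so rows that repeat a pose let the fingers close. It gives the time, the measured TCP pose, the force, the opening and the grip force at its end, in the units of the state.
- env.observe(): the state, without advancing time (a new reading comes with each control period).
- env.capture(name): name is "scene" or "top" or "wrist"; returns the picture (400x640x3 uint8, blue, green, red); there is no depth.
- env.camera_model(name): a dict with "K" (3x3 intrinsics, pixels), "cam_to_world" (4x4, takes a point from camera to world coordinates). Camera axes: x right, y up, looking along -z (the intrinsics and any distortion apply to the point x, -y, -z); pixel columns grow to the right and rows downward; lengths in m; the calibration is good to about 2 mm. The wrist camera is an equidistant fisheye: a pixel r from the principal point sees the ray r / f radians off the axis. A picture is of the moment at which its call begins: read the wrist's pose just before it. camera_model takes no time and is no camera call; for the wrist camera it gives the pose at the moment of the call.
- env.finish_job(): hands the job in; it is judged then, once.
The state is a dict: "t": time; "qpos": joint angles; "joint_velocities": joint speeds; "joint_efforts": joint torques, N m; "tcp_pos": TCP position; "ee_rot": TCP orientation; "force": force on the tool from outside, world axes, zero at the start; "torque": the same for the moment, N m; "grip_width": opening from 0.0 (shut) to 1.0 (fully open); "grip_force": force on a finger pad.
Only numpy, scipy, OpenCV 4.12 (cv2) and the standard library are available. Lean on these libraries where they do the work, as an engineer would, in place of code of your own. Each camera call takes 0.05 s, during which the arm holds its last target. There are 200 camera calls.

## Working session

There is one attempt and no reset: what is moved stays moved. The work goes in short steps, Python scripts to look and compute and a tool call to move; the robot and the scene stay as the last step left them, time stands still between calls to the robot, and variables do not carry over. Pictures are saved under pics/ and viewed, at most 13 in all, crops included, and the job is handed in when it is done.

Besides the shell and the picture viewer there is one more tool, called as name(argument=value, ...) on one line, values as JSON. send_rows: Moves the arm, as the interface text tells. Shift numbers are shares of 0.1 m and turn numbers shares of 2 pi rad, none past 1 either way. Its arguments: {"type":"object","properties":{"steps":{"type":"array","items":{"type":"object","properties":{"jaw":{"type":"number"},"dx":{"type":"number","minimum":-1,"maximum":1},"dy":{"type":"number","minimum":-1,"maximum":1},"dz":{"type":"number","minimum":-1,"maximum":1},"rx":{"type":"number","minimum":-1,"maximum":1},"ry":{"type":"number","minimum":-1,"maximum":1},"rz":{"type":"number","minimum":-1,"maximum":1}}}},"newtons":{"type":"number"}},"required":["steps"]}

```bash
mkdir -p pics; python3 - <<'E'
from station import env
import cv2,numpy as np
for n in("scene","top"):
    m=env.camera_model(n);cv2.imwrite(f"pics/{n}0.png",env.capture(n));print(n,m["K"],np.round(m["cam_to_world"],3), [k for k in m])
s=env.observe();print(s["t"],s["tcp_pos"],s["ee_rot"],env.tcp_to_grasp)
E
```

```text
scene [[454.43342652   0.         310.00219222]
 [  0.         454.43342652 203.39900856]
 [  0.           0.           1.        ]] [[ 0.762  0.363 -0.536 -0.005]
 [-0.647  0.409 -0.643 -0.401]
 [-0.014  0.837  0.547  0.621]
 [ 0.     0.     0.     1.   ]] ['K', 'cam_to_world']
top [[468.93922957   0.         320.25390357]
 [  0.         468.93922957 199.18868392]
 [  0.           0.           1.        ]] [[-0.024  0.993 -0.117  0.43 ]
 [-1.    -0.024  0.003  0.246]
 [ 0.     0.117  0.993  1.141]
 [ 0.     0.     0.     1.   ]] ['K', 'cam_to_world']
0.1 [0.20883612 0.64134113 0.2218222 ] [[-9.50874974e-01  3.09574944e-01 -3.72554774e-04]
 [ 3.09575146e-01  9.50873758e-01 -1.52504368e-03]
 [-1.17862754e-04 -1.56545957e-03 -9.99998768e-01]] -0.0187
```

View pics/scene0.png

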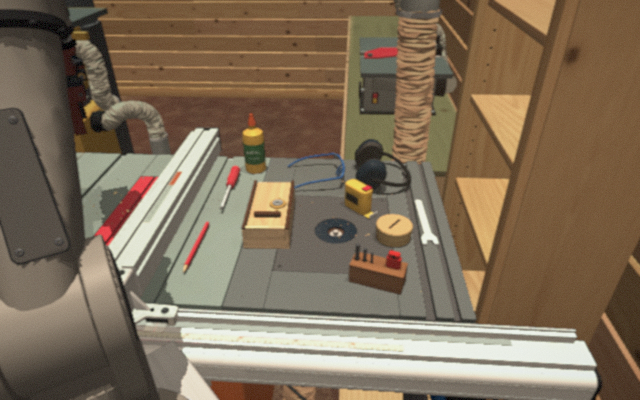

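View pics/top0.png

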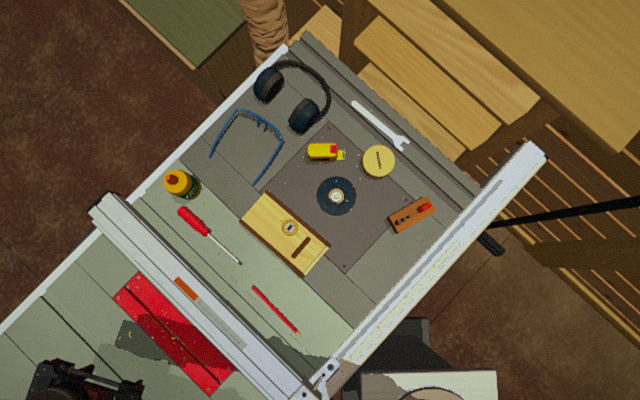

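The scene view shows the key in its block at (393,259), and the box with its ring at (277,204) and pull at (267,215). In the top view the key is at (424,208), the ring at (290,227) and the pull at (301,246). I'll enlarge both.

```bash
python3 - <<'E'
import cv2,numpy as np
s=cv2.imread("pics/scene0.png");t=cv2.imread("pics/top0.png")
f=lambda i,x,y,w,h,k:cv2.resize(i[y:y+h,x:x+w],None,fx=k,fy=k,interpolation=cv2.INTER_CUBIC)
a=np.hstack([f(t,238,188,100,75,4),f(t,376,188,75,75,4)])   # 700x300
b=np.hstack([f(s,235,170,80,75,4),f(s,340,235,75,75,4)])
b=np.pad(b,((0,0),(0,a.shape[1]-b.shape[1]),(0,0)))
cv2.imwrite("pics/crop1.png",np.vstack([a,b]))
E
```

```text
(no output)
```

View pics/crop1.png

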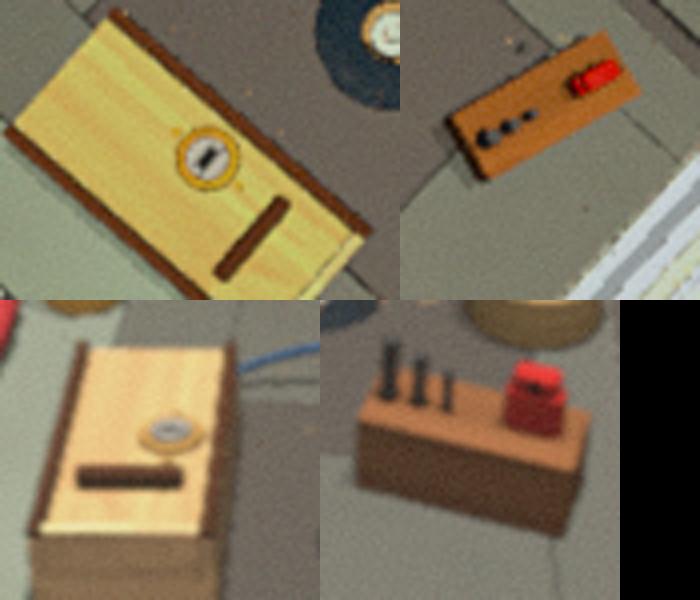

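The crop gives the plug in the top view at (290,227.3) with the key head's top at (425.2,207.3). In the scene view they are at (277.8,202.5) and (394.3,253). Next I'll triangulate these and get the axes.

```bash
cat > h.py <<'E'
import numpy as np,cv2
def ray(m,p):
    K,T=m["K"],m["cam_to_world"]
    d=np.array([(p[0]-K[0,2])/K[0,0],-(p[1]-K[1,2])/K[1,1],-1.])
    return T[:3,3],T[:3,:3]@d/np.linalg.norm(d)
def wray(m,p):
    K,T=m["K"],m["cam_to_world"]
    v=np.array([p[0]-K[0,2],p[1]-K[1,2]]);r=np.hypot(*v);th=r/K[0,0];u=v/max(r,1e-9)
    return T[:3,3],T[:3,:3]@np.array([np.sin(th)*u[0],-np.sin(th)*u[1],-np.cos(th)])
def wproj(m,P):
    T=m["cam_to_world"];c=T[:3,:3].T@(np.asarray(P)-T[:3,3]);c=np.array([c[0],-c[1],-c[2]])
    th=np.arctan2(np.hypot(c[0],c[1]),c[2]);u=c[:2]/max(np.hypot(c[0],c[1]),1e-9)
    return m["K"][:2,2]+m["K"][0,0]*th*u
def onz(r,z): o,d=r; return o+d*(z-o[2])/d[2]
def tri(rs):
    A=sum(np.eye(3)-np.outer(d,d) for o,d in rs);b=sum((np.eye(3)-np.outer(d,d))@o for o,d in rs)
    return np.linalg.solve(A,b)
E
python3 - <<'E'
from station import env
from h import *
np.set_printoptions(precision=4,suppress=True)
t=env.camera_model("top");s=env.camera_model("scene")
A=lambda x,y:(x/4+238,y/4+188)
B=lambda x,y:((x-400)/4+376,y/4+188)
print("plug",tri([ray(t,A(208,157)),ray(s,(277.75,202.5))]),onz(ray(t,A(208,157)),.056),onz(ray(s,(277.75,202.5)),.056))
print("key",tri([ray(t,B(597,77)),ray(s,(394.25,253))]),onz(ray(t,B(597,77)),.080),onz(ray(s,(394.25,253)),.08))
c=[onz(ray(t,B(*p)),.044) for p in[(450,118),(604,32),(640,92),(488,180)]]
print("block",np.array(c),np.mean(c,0)); d=c[1]-c[0]+c[2]-c[3];print(np.linalg.norm(d)/2,np.arctan2(d[1],d[0]))
r=onz(ray(t,A(370,232)),.056)-onz(ray(t,A(115,12)),.056);print("rail",np.linalg.norm(r),np.arctan2(-r[1],-r[0]))
p=[onz(ray(t,A(*q)),.063) for q in[(283,203),(221,274)]];print("pull",p)
w=env.camera_model("wrist");T=env.observe();print(w["K"]);R=T["ee_rot"];print("cam in tool",R.T@(w["cam_to_world"][:3,3]-T["tcp_pos"]),R.T@w["cam_to_world"][:3,:3],env.observe()["t"])
E
```

```text
plug [0.4945 0.3138 0.058 ] [0.4938 0.3144 0.056 ] [0.497  0.3158 0.056 ]
key [0.5317 0.0035 0.0809] [0.5305 0.0046 0.08  ] [0.5344 0.0033 0.08  ]
block [[ 0.5118  0.0838  0.044 ]
 [ 0.5604 -0.0091  0.044 ]
 [ 0.5245 -0.0284  0.044 ]
 [ 0.475   0.0631  0.044 ]] [0.5179 0.0273 0.044 ]
0.10441433015743179 -1.0821622347626065
rail 0.19597671742624595 0.836141661611688
pull [array([0.466 , 0.2714, 0.063 ]), array([0.4265, 0.3077, 0.063 ])]
[[309.7069   0.     324.3906]
 [  0.     309.7069 195.7951]
 [  0.       0.       1.    ]]
cam in tool [ 0.0697  0.0006 -0.1616] [[ 0.0009  0.967   0.2548]
 [ 1.     -0.001   0.0001]
 [ 0.0004  0.2548 -0.967 ]] 0.1
```

Both triangulations agree with the nominal heights: plug 58 mm (nominal 56) and key top 81 mm (nominal 80). The block length comes out at 104 mm, as given. I'll go to a hover over the lock first.

send_rows(steps=[{"dx": 0.35,"dy": -0.4,"rz": -0.02,"jaw": -1},{"dx": 0.72,"dy": -0.82,"rz": -0.04},{"dx": 0.72,"dy": -0.82,"rz": -0.068}], newtons=30)

```text
invalid input at $.steps[0]: expected keys jaw, dx, dy, dz, rx, ry, rz
```

send_rows(steps=[{"dx": 0.35,"dy": -0.4},{"dx": 0.72,"dy": -0.82},{"dx": 0.72,"dy": -0.82}])

```text
invalid input at $.steps[0]: expected keys jaw, dx, dy, dz, rx, ry, rz
```

send_rows(steps=[{"dx": 0.35,"dy": -0.4},{"dx": 0.72,"dy": -0.82},{"dx": 0.72,"dy": -0.82}])

```text
invalid input at $.steps[0]: expected keys jaw, dx, dy, dz, rx, ry, rz
```

send_rows(steps=[{"dx": 0.35,"dy": -0.4},{"dx": 0.7,"dy": -0.82},{"dx": 0.7,"dy": -0.82},{"dx": 0.7,"dy": -0.82}])

```text
invalid input at $.steps[0]: expected keys jaw, dx, dy, dz, rx, ry, rz
```

All seven keys are required in every row.

send_rows(steps=[{"jaw": -1,"dx": 0.35,"dy": -0.4,"dz": 0,"rx": 0,"ry": 0,"rz": -0.02},{"jaw": -1,"dx": 0.72,"dy": -0.82,"dz": 0,"rx": 0,"ry": 0,"rz": -0.04},{"jaw": -1,"dx": 0.72,"dy": -0.82,"dz": 0,"rx": 0,"ry": 0,"rz": -0.068}], newtons=30)

```text
t: 0.48
tcp_pos: [0.286, 0.5554, 0.2226]
ee_rot: [[-0.728, 0.686, 0.002], [0.686, 0.728, -0.002], [-0.003, -0.0, -1.0]]
force: [-0.2, 0.6, 0.1]
grip_width: 0.998
grip_force: 0.0
```

send_rows(steps=[{"jaw": -1,"dx": 0.35,"dy": -0.4,"dz": 0,"rx": 0,"ry": 0,"rz": 0},{"jaw": -1,"dx": 0.72,"dy": -0.82,"dz": 0,"rx": 0,"ry": 0,"rz": 0},{"jaw": -1,"dx": 0.72,"dy": -0.82,"dz": 0,"rx": 0,"ry": 0,"rz": 0}])

```text
t: 0.85
tcp_pos: [0.3572, 0.4732, 0.2226]
ee_rot: [[-0.731, 0.682, 0.001], [0.682, 0.731, -0.002], [-0.003, -0.001, -1.0]]
force: [0.4, 0.4, -0.1]
grip_width: 1.002
grip_force: 0.0
```

send_rows(steps=[{"jaw": -1,"dx": 0.35,"dy": -0.4,"dz": 0,"rx": 0,"ry": 0,"rz": 0},{"jaw": -1,"dx": 0.72,"dy": -0.82,"dz": 0,"rx": 0,"ry": 0,"rz": 0},{"jaw": -1,"dx": 0.72,"dy": -0.82,"dz": 0,"rx": 0,"ry": 0,"rz": 0}])

```text
t: 1.23
tcp_pos: [0.4281, 0.392, 0.2226]
ee_rot: [[-0.732, 0.681, 0.001], [0.681, 0.732, -0.002], [-0.002, -0.0, -1.0]]
force: [-0.5, 0.9, 0.3]
grip_width: 1.004
grip_force: 0.0
```

send_rows(steps=[{"jaw": -1,"dx": 0.35,"dy": -0.4,"dz": 0,"rx": 0,"ry": 0,"rz": 0},{"jaw": -1,"dx": 0.7,"dy": -0.82,"dz": 0,"rx": 0,"ry": 0,"rz": 0},{"jaw": -1,"dx": 0.7,"dy": -0.82,"dz": 0,"rx": 0,"ry": 0,"rz": 0},{"jaw": -1,"dx": 0.7,"dy": -0.82,"dz": 0,"rx": 0,"ry": 0,"rz": 0}])

```text
t: 1.72
tcp_pos: [0.4939, 0.3155, 0.2224]
ee_rot: [[-0.738, 0.675, -0.001], [0.675, 0.738, 0.001], [0.001, -0.0, -1.0]]
force: [-0.1, 0.9, 0.1]
grip_width: 0.994
grip_force: 0.0
```

```bash
python3 - <<'E'
from station import env
from h import *
import pickle
m=env.camera_model("wrist");i=env.capture("wrist");cv2.imwrite("pics/w1.png",i);pickle.dump((m,env.observe()),open("w1.pkl","wb"))
print(wproj(m,[.4945,.3145,.056]))
E
```

```text
[323.81423034 182.1713072 ]
```

View pics/w1.png

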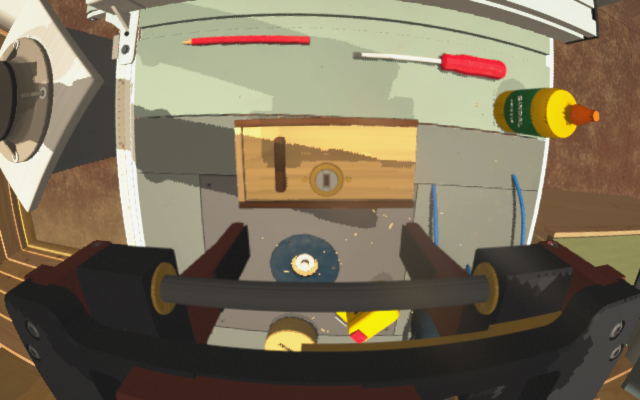

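The wrist picture shows the ring at (326,180), against (323.8,182.2) predicted, so it is about 2 to 3 mm off. The keyway slot runs vertically in the image. I'll go closer for a finer second view.

send_rows(steps=[{"jaw": -0.2,"dx": 0,"dy": 0,"dz": -0.5,"rx": 0,"ry": 0,"rz": 0},{"jaw": -0.2,"dx": 0,"dy": 0,"dz": -1,"rx": 0,"ry": 0,"rz": 0},{"jaw": -0.2,"dx": 0,"dy": 0,"dz": -1,"rx": 0,"ry": 0,"rz": 0},{"jaw": -0.2,"dx": 0,"dy": 0,"dz": -1,"rx": 0,"ry": 0,"rz": 0}])

```text
t: 2.28
tcp_pos: [0.4952, 0.3154, 0.1242]
ee_rot: [[-0.738, 0.675, 0.001], [0.675, 0.738, 0.001], [0.0, 0.002, -1.0]]
force: [0.7, -0.2, -0.0]
grip_width: 0.61
grip_force: 0.0
```

```bash
python3 - <<'E'
from station import env
from h import *
import pickle
m=env.camera_model("wrist");i=env.capture("wrist");cv2.imwrite("pics/w2.png",i);pickle.dump((m,env.observe()),open("w2.pkl","wb"))
i1=cv2.imread("pics/w1.png")
print(wproj(m,[.4945,.3145,.056]),env.observe()["tcp_pos"],env.observe()["ee_rot"])
f=lambda i,x,y,w,h,k:cv2.resize(i[y:y+h,x:x+w],None,fx=k,fy=k,interpolation=cv2.INTER_CUBIC)
# left: near view; right: far view of plug
cv2.imwrite("pics/crop2.png",np.hstack([f(i,220,110,200,130,3),np.pad(f(i1,301,155,50,50,4),((0,190),(0,0),(0,0)))]))
E
```

```text
[322.19202567 207.56784324] [0.49583379 0.31542117 0.12477331] [[-7.37794710e-01  6.75021049e-01  2.35566933e-03]
 [ 6.75025117e-01  7.37791409e-01  2.21979682e-03]
 [-2.39583022e-04  3.22789032e-03 -9.99994762e-01]]
```

View pics/crop2.png

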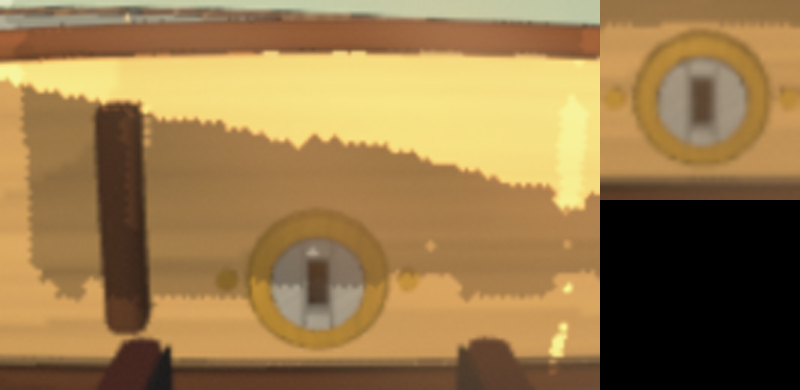

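The near view shows the plug face at (326,204.6), and the far view shows it at (326.5,180). The slot is vertical in the image, along tool x. The rail's inner edge runs from about (220,130.7) to (420,130.2).

```bash
python3 - <<'E'
from h import *
import pickle
np.set_printoptions(precision=4,suppress=True)
m1,s1=pickle.load(open("w1.pkl","rb"));m2,s2=pickle.load(open("w2.pkl","rb"))
a=wray(m1,(326.5,180));b=wray(m2,(326,204.6));print(tri([a,b]),onz(a,.056),onz(b,.056))
C=lambda x,y:wray(m2,(x/3+220,y/3+110))
for p,q,z in[((20,60),(580,53),.056),((100,356),(540,362),.056),((318,258),(318,306),.056),((96,108),(106,326),.063),((143,108),(149,326),.063)]:
    P,Q=onz(C(*p),z),onz(C(*q),z);print(P,Q,np.arctan2(*(Q-P)[1::-1]))
g=cv2.cvtColor(cv2.imread("pics/w2.png"),cv2.COLOR_BGR2HSV)
# rail top/lid boundary from gradient columns
im=cv2.imread("pics/w2.png").astype(int).sum(2)
for r in((118,136),(222,240)):
    P=[]
    for c in range(265 if r[0]>200 else 225,375 if r[0]>200 else 415,10):
        gr=np.abs(np.diff(im[r[0]:r[1],c]));P.append((c,r[0]+gr.argmax()+.5))
    X=np.array([onz(wray(m2,p),.053)[:2] for p in P]);l=cv2.fitLine(X.astype(np.float32),cv2.DIST_HUBER,0,.01,.01).ravel();print(P[:3],P[-1],l,np.arctan(l[1]/l[0]))
for im_,z in(("w1",0),("w2",0)):
    h=cv2.cvtColor(cv2.imread(f"pics/{im_}.png"),cv2.COLOR_BGR2HSV);print(h[204 if im_=="w2" else 180,312:342:2].tolist())
E
```

```text
[0.4947 0.3183 0.0561] [0.4947 0.3183 0.056 ] [0.4947 0.3183 0.056 ]
[0.4002 0.3021 0.056 ] [0.4947 0.4078 0.056 ] 0.8416597289032334
[0.4703 0.2613 0.056 ] [0.5516 0.3477 0.056 ] 0.815509052644984
[0.4896 0.3229 0.056 ] [0.4992 0.3143 0.056 ] -0.7381515113182766
[0.4237 0.3096 0.063 ] [0.4648 0.2716 0.063 ] -0.7460486552440002
[0.4318 0.3181 0.063 ] [0.4724 0.2801 0.063 ] -0.7534926987246408
[(225, np.float64(129.5)), (235, np.float64(129.5)), (245, np.float64(128.5))] (405, np.float64(128.5)) [0.673  0.7396 0.4479 0.3546] 0.8325094
[(265, np.float64(222.5)), (275, np.float64(225.5)), (285, np.float64(228.5))] (365, np.float64(228.5)) [0.7107 0.7035 0.5074 0.2991] 0.7802482
[[19, 174, 177], [18, 161, 165], [17, 63, 153], [19, 56, 160], [18, 55, 161], [17, 59, 150], [15, 89, 106], [14, 115, 93], [15, 97, 103], [18, 61, 147], [18, 57, 162], [17, 58, 162], [18, 59, 161], [18, 149, 157], [19, 171, 170]]
[[18, 51, 126], [18, 52, 132], [19, 51, 125], [18, 52, 133], [18, 57, 121], [15, 66, 108], [13, 115, 80], [14, 115, 82], [13, 101, 91], [16, 69, 122], [16, 63, 134], [16, 66, 131], [16, 63, 138], [17, 71, 130], [16, 75, 139]]
```

The two wrist heights give the plug at (0.4947, 0.3183, 0.0561). The height matches the text, and the keyway direction is about -0.74 rad. Next I'll hover over the key at the same tool-relative geometry.

send_rows(steps=[{"jaw": -0.2,"dx": 0.05,"dy": -0.4,"dz": 0.05,"rx": 0,"ry": 0,"rz": -0.02},{"jaw": -0.2,"dx": 0.1,"dy": -0.8,"dz": 0.05,"rx": 0,"ry": 0,"rz": -0.04},{"jaw": -0.2,"dx": 0.1,"dy": -0.8,"dz": 0.05,"rx": 0,"ry": 0,"rz": -0.054}])

```text
t: 2.7
tcp_pos: [0.507, 0.2308, 0.1303]
ee_rot: [[-0.462, 0.887, 0.003], [0.887, 0.462, 0.001], [-0.001, 0.004, -1.0]]
force: [0.9, 0.4, 0.2]
grip_width: 0.601
grip_force: 0.0
```

send_rows(steps=[{"jaw": -0.2,"dx": 0.05,"dy": -0.4,"dz": 0,"rx": 0,"ry": 0,"rz": 0},{"jaw": -0.2,"dx": 0.1,"dy": -0.8,"dz": 0,"rx": 0,"ry": 0,"rz": 0},{"jaw": -0.2,"dx": 0.1,"dy": -0.8,"dz": 0,"rx": 0,"ry": 0,"rz": 0}])

```text
t: 3.08
tcp_pos: [0.5168, 0.1509, 0.1301]
ee_rot: [[-0.465, 0.885, 0.004], [0.885, 0.465, 0.001], [-0.001, 0.004, -1.0]]
force: [0.3, 0.3, 0.5]
grip_width: 0.599
grip_force: 0.0
```

send_rows(steps=[{"jaw": -0.2,"dx": 0.05,"dy": -0.4,"dz": 0,"rx": 0,"ry": 0,"rz": 0},{"jaw": -0.2,"dx": 0.1,"dy": -0.8,"dz": 0,"rx": 0,"ry": 0,"rz": 0},{"jaw": -0.2,"dx": 0.1,"dy": -0.8,"dz": 0,"rx": 0,"ry": 0,"rz": 0}])

```text
t: 3.45
tcp_pos: [0.5264, 0.0717, 0.1295]
ee_rot: [[-0.466, 0.885, 0.003], [0.885, 0.466, 0.0], [-0.001, 0.003, -1.0]]
force: [0.5, 0.4, 0.4]
grip_width: 0.601
grip_force: 0.0
```

send_rows(steps=[{"jaw": -0.2,"dx": 0.05,"dy": -0.4,"dz": 0,"rx": 0,"ry": 0,"rz": 0},{"jaw": -0.2,"dx": 0.07,"dy": -0.72,"dz": 0,"rx": 0,"ry": 0,"rz": 0},{"jaw": -0.2,"dx": 0.07,"dy": -0.72,"dz": 0,"rx": 0,"ry": 0,"rz": 0},{"jaw": -0.2,"dx": 0.07,"dy": -0.72,"dz": 0,"rx": 0,"ry": 0,"rz": 0}])

```text
t: 3.95
tcp_pos: [0.5326, 0.0041, 0.1283]
ee_rot: [[-0.472, 0.882, 0.001], [0.882, 0.472, 0.001], [0.001, 0.002, -1.0]]
force: [-0.2, -0.4, -0.3]
grip_width: 0.598
grip_force: 0.0
```

```bash
python3 - <<'E'
from station import env
from h import *
import pickle
m=env.camera_model("wrist");i=env.capture("wrist");cv2.imwrite("pics/w3.png",i);s=env.observe();pickle.dump((m,s),open("w3.pkl","wb"))
p=wproj(m,[.531,.0035,.08]);print(p,s["t"],s["tcp_pos"],s["ee_rot"])
x,y=(p-[100,65]).astype(int);y=max(y,0);print(x,y)
cv2.imwrite("pics/crop3.png",cv2.resize(i[y:y+150,x:x+200],None,fx=4,fy=4,interpolation=cv2.INTER_CUBIC))
E
```

```text
[321.51877339 215.29024229] 4.0 [0.5325171  0.00419951 0.12815125] [[-4.72550244e-01  8.81303207e-01  9.60903261e-04]
 [ 8.81303488e-01  4.72549024e-01  1.25773950e-03]
 [ 6.54375958e-04  1.44119250e-03 -9.99998747e-01]]
221 150
```

View pics/crop3.png

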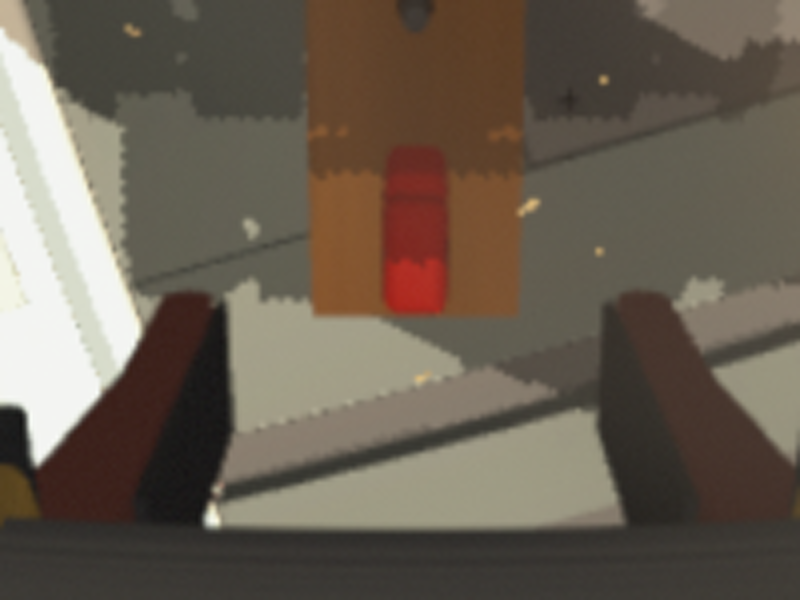

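In the crop the key's head top spans rows 195–312 and is centred at column 416, which is image pixel (325,213.4). The block end edge is at row 316, and the fingers straddle the head evenly.

```bash
python3 - <<'E'
from h import *
import pickle
from station import env
np.set_printoptions(precision=4,suppress=True)
m,s=pickle.load(open("w3.pkl","rb"));C=lambda x,y,z:onz(wray(m,(x/4+221,y/4+150)),z)
R,p=s["ee_rot"],s["tcp_pos"];T=lambda P:(R.T@(P-p))
for n,q in dict(near=(416,195,.08),far=(416,312,.08),sh=(416,147,.07),bot=(416,147,.044),end=(417,316,.044)).items(): print(n,C(*q),T(C(*q)))
k=(C(416,195,.08)+C(416,312,.08))/2;print("key",k,T(k))
# key axis: block side edges
for a,b in(((308,20,.044),(314,310,.044)),((526,20,.044),(520,310,.044))):
    d=C(*a)-C(*b);print("edge dir",np.arctan2(d[1],d[0]))
t=env.camera_model("top");print("two-view key",tri([wray(m,(325,213.4)),ray(t,(425.2,207.25))]))
E
```

```text
near [0.5274 0.0155 0.08  ] [0.0123 0.0007 0.0482]
far [ 0.5378 -0.0039  0.08  ] [-0.0096  0.0008  0.0481]
sh [0.5244 0.0211 0.07  ] [0.0186 0.0007 0.0582]
bot [0.5274 0.0158 0.044 ] [0.0126 0.0008 0.0842]
end [ 0.5449 -0.0165  0.044 ] [-0.0242  0.001   0.0841]
key [0.5326 0.0058 0.08  ] [0.0013 0.0007 0.0482]
edge dir 2.0630063595178587
edge dir 2.0648807382449923
two-view key [0.5304 0.0075 0.0886]
```

The key is within 1.5 mm and 0.1° of the tool axis, and the 22 mm top width checks. I'll descend, close and feel the grip.

send_rows(steps=[{"jaw": -0.2,"dx": 0,"dy": 0.01,"dz": -0.4,"rx": 0,"ry": 0,"rz": 0},{"jaw": -0.2,"dx": 0,"dy": 0.01,"dz": -0.8,"rx": 0,"ry": 0,"rz": 0},{"jaw": -0.2,"dx": 0,"dy": 0.01,"dz": -0.8,"rx": 0,"ry": 0,"rz": 0},{"jaw": 0.9,"dx": 0,"dy": 0.01,"dz": -0.8,"rx": 0,"ry": 0,"rz": 0},{"jaw": 0.9,"dx": 0,"dy": 0.01,"dz": -0.8,"rx": 0,"ry": 0,"rz": 0},{"jaw": 0.9,"dx": 0,"dy": 0.01,"dz": -0.8,"rx": 0,"ry": 0,"rz": 0},{"jaw": 0.9,"dx": 0,"dy": 0.01,"dz": -0.8,"rx": 0,"ry": 0,"rz": 0},{"jaw": 0.9,"dx": 0,"dy": 0.01,"dz": -0.8,"rx": 0,"ry": 0,"rz": 0}], newtons=30)

```text
t: 5.0
tcp_pos: [0.5326, 0.003, 0.0481]
ee_rot: [[-0.47, 0.883, 0.001], [0.883, 0.47, 0.0], [-0.0, 0.001, -1.0]]
force: [0.3, 0.4, 2.8]
grip_width: 0.136
grip_force: 30.0
```

The opening is 12 mm at 30 N, so the key is held. Lifting.

send_rows(steps=[{"jaw": 0.9,"dx": 0,"dy": 0,"dz": 0.2,"rx": 0,"ry": 0,"rz": 0},{"jaw": 0.9,"dx": 0,"dy": 0,"dz": 0.5,"rx": 0,"ry": 0,"rz": 0},{"jaw": 0.9,"dx": 0,"dy": 0,"dz": 1,"rx": 0,"ry": 0,"rz": 0},{"jaw": 0.9,"dx": 0,"dy": 0,"dz": 1,"rx": 0,"ry": 0,"rz": 0},{"jaw": 0.9,"dx": 0,"dy": 0,"dz": 1,"rx": 0,"ry": 0,"rz": 0}])

```text
t: 5.62
tcp_pos: [0.5315, 0.0029, 0.1472]
ee_rot: [[-0.47, 0.883, -0.001], [0.883, 0.47, 0.0], [0.0, -0.0, -1.0]]
force: [-0.9, -0.1, -0.3]
grip_width: 0.131
grip_force: 30.0
```

```bash
python3 - <<'E'
from station import env
from h import *
import pickle
m=env.camera_model("wrist");i=env.capture("wrist");cv2.imwrite("pics/w4.png",i);s=env.observe();pickle.dump((m,s),open("w4.pkl","wb"))
R,p=s["ee_rot"],s["tcp_pos"]
tp=lambda x,y,z:wproj(m,p+R@np.array([x,y,z]))
# expected: head underside at tool z ~ +.003, blade tip z ~ .028, head top z -.033
for q in((11,0,-33),(-11,0,-33),(14,0,-23),(14,0,3),(5.5,0,3),(5.5,0,24),(3.5,0,28)):print(q,tp(*np.array(q)/1e3))
print(s["t"],p)
cv2.imwrite("pics/crop4.png",cv2.resize(i[180:300,245:405],None,fx=5,fy=5,interpolation=cv2.INTER_CUBIC))
E
```

```text
(11, 0, -33) [323.05804496 248.46249257]
(-11, 0, -33) [323.09002924 289.25117877]
(14, 0, -23) [323.12537654 234.23980687]
(14, 0, 3) [323.27522929 216.99096957]
(5.5, 0, 3) [323.27678771 231.06248626]
(5.5, 0, 24) [323.3686582  219.04922193]
(3.5, 0, 28) [323.38405846 219.94218678]
5.675 [0.53106296 0.00288149 0.14666138]
```

View pics/crop4.png

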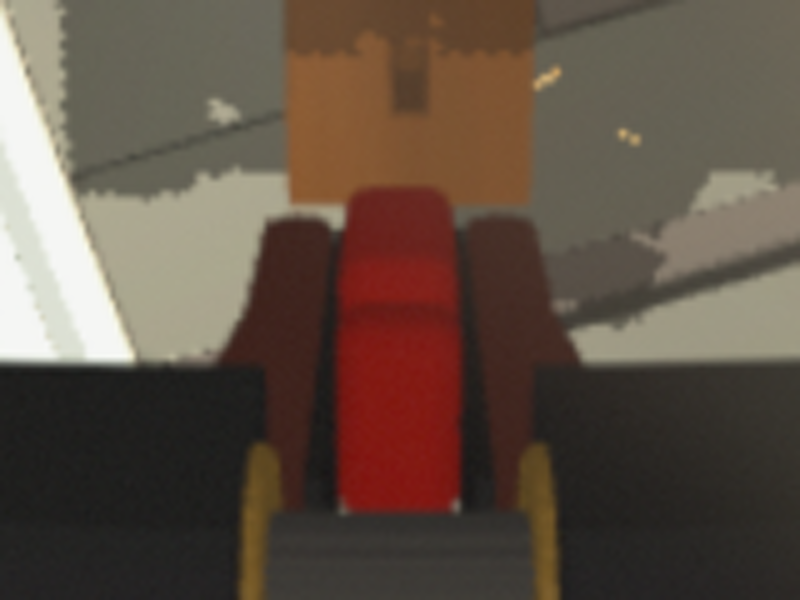

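The key is held upright and its slot is empty. The key is centred at column 325 and its front lower edge at row 217.4 (predicted 217), so there is no significant tilt. The capture range (taper plus bevel) is about ±3 mm. I'll carry it over the lock.

send_rows(steps=[{"jaw": 0.9,"dx": -0.05,"dy": 0.4,"dz": 0,"rx": 0,"ry": 0,"rz": 0.02},{"jaw": 0.9,"dx": -0.1,"dy": 0.8,"dz": 0,"rx": 0,"ry": 0,"rz": 0.04},{"jaw": 0.9,"dx": -0.1,"dy": 0.8,"dz": 0,"rx": 0,"ry": 0,"rz": 0.0543}])

```text
t: 6.05
tcp_pos: [0.5204, 0.0866, 0.1459]
ee_rot: [[-0.744, 0.668, -0.003], [0.668, 0.744, 0.0], [0.003, -0.002, -1.0]]
force: [0.4, -0.6, 0.1]
grip_width: 0.134
grip_force: 30.0
```

send_rows(steps=[{"jaw": 0.9,"dx": -0.05,"dy": 0.4,"dz": 0,"rx": 0,"ry": 0,"rz": 0},{"jaw": 0.9,"dx": -0.1,"dy": 0.8,"dz": 0,"rx": 0,"ry": 0,"rz": 0},{"jaw": 0.9,"dx": -0.1,"dy": 0.8,"dz": 0,"rx": 0,"ry": 0,"rz": 0}])

```text
t: 6.42
tcp_pos: [0.5103, 0.1663, 0.146]
ee_rot: [[-0.742, 0.67, -0.003], [0.67, 0.742, 0.0], [0.002, -0.002, -1.0]]
force: [-0.1, 0.2, -1.2]
grip_width: 0.138
grip_force: 30.0
```

send_rows(steps=[{"jaw": 0.9,"dx": -0.05,"dy": 0.4,"dz": 0,"rx": 0,"ry": 0,"rz": 0},{"jaw": 0.9,"dx": -0.1,"dy": 0.8,"dz": 0,"rx": 0,"ry": 0,"rz": 0},{"jaw": 0.9,"dx": -0.1,"dy": 0.8,"dz": 0,"rx": 0,"ry": 0,"rz": 0}])

```text
t: 6.8
tcp_pos: [0.5007, 0.2453, 0.1463]
ee_rot: [[-0.741, 0.671, -0.002], [0.671, 0.741, -0.0], [0.001, -0.002, -1.0]]
force: [0.1, -0.2, -0.9]
grip_width: 0.138
grip_force: 30.0
```

send_rows(steps=[{"jaw": 0.9,"dx": -0.04,"dy": 0.4,"dz": 0,"rx": 0,"ry": 0,"rz": 0},{"jaw": 0.9,"dx": -0.075,"dy": 0.74,"dz": 0,"rx": 0,"ry": 0,"rz": 0},{"jaw": 0.9,"dx": -0.075,"dy": 0.74,"dz": 0,"rx": 0,"ry": 0,"rz": 0},{"jaw": 0.9,"dx": -0.075,"dy": 0.74,"dz": 0,"rx": 0,"ry": 0,"rz": 0},{"jaw": 0.9,"dx": -0.075,"dy": 0.74,"dz": 0,"rx": 0,"ry": 0,"rz": 0},{"jaw": 0.9,"dx": -0.075,"dy": 0.74,"dz": 0,"rx": 0,"ry": 0,"rz": 0}])

```text
t: 7.55
tcp_pos: [0.4949, 0.3156, 0.1477]
ee_rot: [[-0.737, 0.676, 0.0], [0.676, 0.737, -0.0], [-0.0, -0.0, -1.0]]
force: [0.6, 0.3, -0.9]
grip_width: 0.136
grip_force: 30.0
```

```bash
python3 - <<'E'
from station import env
from h import *
import pickle
np.set_printoptions(precision=4,suppress=True)
m=env.camera_model("wrist");s=env.observe();i=env.capture("wrist");cv2.imwrite("pics/w5.png",i);pickle.dump((m,s),open("w5.pkl","wb"))
print(s["tcp_pos"])
for k in range(3):env.capture("top");print(env.observe()["tcp_pos"],env.camera_model("wrist")["cam_to_world"][:3,3]-m["cam_to_world"][:3,3])
print("tcp axis at face px",wproj(m,[*s["tcp_pos"][:2],.056]),"plug est",wproj(m,[.4947,.3183,.056]),s["ee_rot"][:,0])
cv2.imwrite("pics/crop5.png",cv2.resize(i[160:280,245:405],None,fx=5,fy=5,interpolation=cv2.INTER_CUBIC))
E
```

```text
[0.4949 0.3156 0.1477]
[0.4947 0.3162 0.1477] [-0.0002  0.0005  0.0001]
[0.4947 0.3164 0.1477] [-0.0003  0.0007  0.0001]
[0.4946 0.3166 0.1477] [-0.0004  0.0009  0.0001]
tcp axis at face px [324.0158 199.3598] plug est [326.2358 197.0895] [-0.7372  0.6757 -0.0003]
```

View pics/crop5.png

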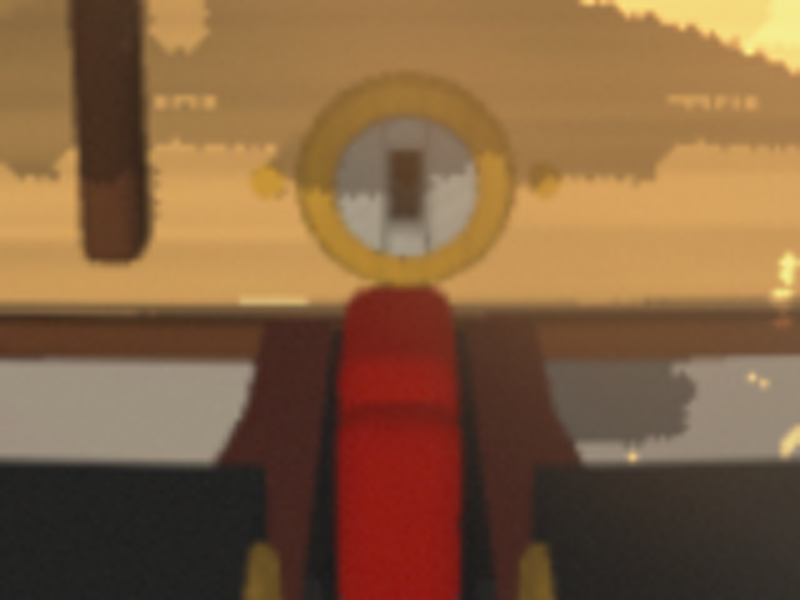

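The arm was still creeping to its commanded pose, and the slot at (326,197) now lies within about 1 mm of the key axis. Descending gently.

send_rows(steps=[{"jaw": 0.9,"dx": -0.005,"dy": 0.005,"dz": -0.3,"rx": 0,"ry": 0,"rz": 0},{"jaw": 0.9,"dx": -0.005,"dy": 0.005,"dz": -0.5,"rx": 0,"ry": 0,"rz": 0},{"jaw": 0.9,"dx": -0.005,"dy": 0.005,"dz": -0.57,"rx": 0,"ry": 0,"rz": 0},{"jaw": 0.9,"dx": -0.005,"dy": 0.005,"dz": -0.6,"rx": 0,"ry": 0,"rz": 0},{"jaw": 0.9,"dx": -0.005,"dy": 0.005,"dz": -0.64,"rx": 0,"ry": 0,"rz": 0},{"jaw": 0.9,"dx": -0.005,"dy": 0.005,"dz": -0.68,"rx": 0,"ry": 0,"rz": 0},{"jaw": 0.9,"dx": -0.005,"dy": 0.005,"dz": -0.7,"rx": 0,"ry": 0,"rz": 0},{"jaw": 0.9,"dx": -0.005,"dy": 0.005,"dz": -0.7,"rx": 0,"ry": 0,"rz": 0}])

```text
t: 8.75
tcp_pos: [0.4941, 0.3173, 0.0776]
ee_rot: [[-0.738, 0.675, 0.0], [0.675, 0.738, -0.0], [-0.0, 0.0, -1.0]]
force: [-0.1, 0.1, -0.6]
grip_width: 0.136
grip_force: 30.0
```

The tip is already about 7 mm inside with no contact force. Pressing home.

send_rows(steps=[{"jaw": 0.9,"dx": 0,"dy": 0,"dz": -0.05,"rx": 0,"ry": 0,"rz": 0},{"jaw": 0.9,"dx": 0,"dy": 0,"dz": -0.1,"rx": 0,"ry": 0,"rz": 0},{"jaw": 0.9,"dx": 0,"dy": 0,"dz": -0.14,"rx": 0,"ry": 0,"rz": 0},{"jaw": 0.9,"dx": 0,"dy": 0,"dz": -0.17,"rx": 0,"ry": 0,"rz": 0},{"jaw": 0.9,"dx": 0,"dy": 0,"dz": -0.18,"rx": 0,"ry": 0,"rz": 0},{"jaw": 0.9,"dx": 0,"dy": 0,"dz": -0.18,"rx": 0,"ry": 0,"rz": 0},{"jaw": 0.9,"dx": 0,"dy": 0,"dz": -0.185,"rx": 0,"ry": 0,"rz": 0},{"jaw": 0.9,"dx": 0,"dy": 0,"dz": -0.185,"rx": 0,"ry": 0,"rz": 0}])

```text
t: 9.75
tcp_pos: [0.4945, 0.3176, 0.06]
ee_rot: [[-0.738, 0.674, 0.001], [0.674, 0.738, 0.001], [-0.0, 0.001, -1.0]]
force: [-0.5, -1.4, 7.2]
grip_width: 0.135
grip_force: 30.0
```

The upward force of 7 N at TCP z = 0.060 means the head is seated, and the height matches. Turning clockwise.

send_rows(steps=[{"jaw": 0.9,"dx": 0,"dy": 0,"dz": 0,"rx": 0,"ry": 0,"rz": 0},{"jaw": 0.9,"dx": 0,"dy": 0,"dz": 0,"rx": 0,"ry": 0,"rz": -0.02},{"jaw": 0.9,"dx": 0,"dy": 0,"dz": 0,"rx": 0,"ry": 0,"rz": -0.045},{"jaw": 0.9,"dx": 0,"dy": 0,"dz": 0,"rx": 0,"ry": 0,"rz": -0.07},{"jaw": 0.9,"dx": 0,"dy": 0,"dz": 0,"rx": 0,"ry": 0,"rz": -0.095},{"jaw": 0.9,"dx": 0,"dy": 0,"dz": 0,"rx": 0,"ry": 0,"rz": -0.12},{"jaw": 0.9,"dx": 0,"dy": 0,"dz": 0,"rx": 0,"ry": 0,"rz": -0.12}], newtons=50)

```text
t: 10.62
tcp_pos: [0.4951, 0.318, 0.06]
ee_rot: [[-0.075, 0.997, 0.002], [0.997, 0.075, 0.001], [0.001, 0.002, -1.0]]
force: [1.9, -1.0, 6.7]
grip_width: 0.131
grip_force: 50.0
```

```bash
python3 - <<'E'
from station import env
import numpy as np
s=env.observe();R=s["ee_rot"];print(s["tcp_pos"],s["torque"],s["force"],np.arctan2(R[1,1],R[0,1]),s["qpos"])
E
```

```text
[0.49506342 0.31797361 0.0600405 ] [-0.24902541 -0.13944258 -0.05455202] [ 1.86622885 -0.95206618  6.74871023] 0.07493747196661221 [-0.97424819  0.56543327  0.39423564  1.91715787 -0.31772918  0.71729443
 -0.31908705]
```

The torque of about 0.05 N m matches the lock friction, so the plug is turning with the key. Continuing to the stop.

send_rows(steps=[{"jaw": 0.9,"dx": 0,"dy": 0,"dz": 0,"rx": 0,"ry": 0,"rz": -0.025},{"jaw": 0.9,"dx": 0,"dy": 0,"dz": 0,"rx": 0,"ry": 0,"rz": -0.05},{"jaw": 0.9,"dx": 0,"dy": 0,"dz": 0,"rx": 0,"ry": 0,"rz": -0.075},{"jaw": 0.9,"dx": 0,"dy": 0,"dz": 0,"rx": 0,"ry": 0,"rz": -0.1},{"jaw": 0.9,"dx": 0,"dy": 0,"dz": 0,"rx": 0,"ry": 0,"rz": -0.115},{"jaw": 0.9,"dx": 0,"dy": 0,"dz": 0,"rx": 0,"ry": 0,"rz": -0.125},{"jaw": 0.9,"dx": 0,"dy": 0,"dz": 0,"rx": 0,"ry": 0,"rz": -0.13},{"jaw": 0.9,"dx": 0,"dy": 0,"dz": 0,"rx": 0,"ry": 0,"rz": -0.13}])

```text
t: 11.62
tcp_pos: [0.4953, 0.318, 0.0601]
ee_rot: [[0.675, 0.738, 0.003], [0.738, -0.675, 0.001], [0.003, 0.001, -1.0]]
force: [0.9, -1.1, 6.4]
grip_width: 0.136
grip_force: 50.0
```

```bash
python3 - <<'E'
from station import env
import numpy as np
s=env.observe();R=s["ee_rot"];print(s["tcp_pos"],s["torque"],s["force"],np.arctan2(R[1,1],R[0,1]),s["qpos"])
E
```

```text
[0.49527329 0.31795806 0.06006512] [-0.23318776 -0.14680292 -0.00907347] [ 0.90627616 -1.1238121   6.3582249 ] -0.7404503960840689 [-1.12628452  0.61519958  0.60904061  1.92696329 -0.50382011  0.75204623
 -0.9672074 ]
```

send_rows(steps=[{"jaw": 0.9,"dx": 0,"dy": 0,"dz": 0,"rx": 0,"ry": 0,"rz": -0.007},{"jaw": 0.9,"dx": 0,"dy": 0,"dz": 0,"rx": 0,"ry": 0,"rz": -0.015},{"jaw": 0.9,"dx": 0,"dy": 0,"dz": 0,"rx": 0,"ry": 0,"rz": -0.015}])

```text
t: 12.0
tcp_pos: [0.4953, 0.318, 0.0601]
ee_rot: [[0.741, 0.672, 0.003], [0.672, -0.741, 0.001], [0.003, 0.001, -1.0]]
force: [1.0, -0.8, 6.1]
grip_width: 0.137
grip_force: 50.0
```

```bash
python3 - <<'E'
from station import env
import numpy as np
s=env.observe();R=s["ee_rot"];print(s["tcp_pos"],s["torque"],s["force"],np.arctan2(R[1,1],R[0,1]))
E
```

```text
[0.49529415 0.31795505 0.06007668] [-0.24809705 -0.06732898  0.09853988] [ 1.00776117 -0.80280617  6.11858149] -0.834543651158545
```

The resisting torque has now risen and the tool has turned 1.66 rad in total, so the plug is at its stop. Releasing and lifting.

send_rows(steps=[{"jaw": 0.2,"dx": 0,"dy": 0,"dz": 0.01,"rx": 0,"ry": 0,"rz": 0},{"jaw": 0.2,"dx": 0,"dy": 0,"dz": 0.01,"rx": 0,"ry": 0,"rz": 0},{"jaw": 0.2,"dx": 0,"dy": 0,"dz": 0.01,"rx": 0,"ry": 0,"rz": 0},{"jaw": 0.2,"dx": 0,"dy": 0,"dz": 0.25,"rx": 0,"ry": 0,"rz": 0},{"jaw": 0.2,"dx": 0,"dy": 0,"dz": 0.6,"rx": 0,"ry": 0,"rz": 0},{"jaw": 0.2,"dx": 0,"dy": 0,"dz": 0.9,"rx": 0,"ry": 0,"rz": 0.015},{"jaw": 0.2,"dx": 0,"dy": 0,"dz": 0.9,"rx": 0,"ry": 0,"rz": 0.015},{"jaw": 0.2,"dx": 0,"dy": 0,"dz": 0.9,"rx": 0,"ry": 0,"rz": 0.015}])

```text
t: 13.0
tcp_pos: [0.4933, 0.3173, 0.1484]
ee_rot: [[0.675, 0.738, -0.001], [0.738, -0.675, -0.0], [-0.001, -0.001, -1.0]]
force: [-0.7, -0.4, -0.3]
grip_width: 0.397
grip_force: 0.0
```

```bash
python3 - <<'E'
from station import env
from h import *
m=env.camera_model("wrist");i=env.capture("wrist");s=env.observe();t=env.capture("top")
print(s["tcp_pos"],wproj(m,[.4947,.3175,.06]))
f=lambda i,x,y,w,h,k:cv2.resize(i[y:y+h,x:x+w],None,fx=k,fy=k,interpolation=cv2.INTER_CUBIC)
cv2.imwrite("pics/crop6.png",np.hstack([f(i,240,130,160,120,3),f(t,250,187,80,90,4)]))
E
```

```text
[0.49314733 0.31708073 0.14803179] [325.96407788 198.8523272 ]
```

View pics/crop6.png

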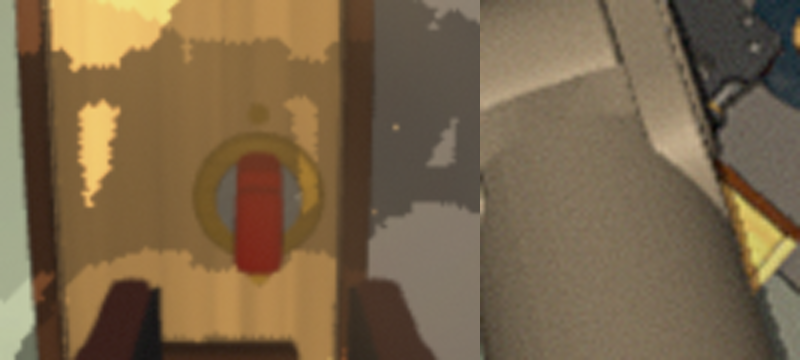

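The key is seated in the plug at crop (258,205), aligned with the box's x axis. I'll move behind the pull with the fingers shut.

send_rows(steps=[{"jaw": 1,"dx": -0.3,"dy": -0.2,"dz": 0,"rx": 0,"ry": 0,"rz": 0},{"jaw": 1,"dx": -0.62,"dy": -0.42,"dz": 0,"rx": 0,"ry": 0,"rz": 0},{"jaw": 1,"dx": -0.62,"dy": -0.42,"dz": 0,"rx": 0,"ry": 0,"rz": 0},{"jaw": 1,"dx": -0.62,"dy": -0.42,"dz": -0.3,"rx": 0,"ry": 0,"rz": 0},{"jaw": 1,"dx": -0.62,"dy": -0.42,"dz": -0.6,"rx": 0,"ry": 0,"rz": 0},{"jaw": 1,"dx": -0.62,"dy": -0.42,"dz": -0.8,"rx": 0,"ry": 0,"rz": 0},{"jaw": 1,"dx": -0.62,"dy": -0.42,"dz": -0.8,"rx": 0,"ry": 0,"rz": 0},{"jaw": 1,"dx": -0.62,"dy": -0.42,"dz": -0.8,"rx": 0,"ry": 0,"rz": 0}], newtons=15)

```text
t: 14.1
tcp_pos: [0.4328, 0.2756, 0.0695]
ee_rot: [[0.675, 0.738, 0.001], [0.738, -0.675, -0.0], [0.0, 0.001, -1.0]]
force: [1.3, -0.4, 0.4]
grip_width: 0.009
grip_force: 0.0
```

```bash
python3 - <<'E'
from station import env
from h import *
m=env.camera_model("wrist");i=env.capture("wrist");s=env.observe()
p=s["tcp_pos"];print(p,s["force"],[wproj(m,q) for q in([.4439,.2892,.063],p)])
cv2.imwrite("pics/crop7.png",cv2.resize(i[150:270,245:405],None,fx=5,fy=5,interpolation=cv2.INTER_CUBIC))
E
```

```text
[0.4327879  0.27574662 0.06977174] [0.09751667 0.13047738 1.12128113] [array([323.40296549, 209.29960965]), array([324.91804136, 242.22957924])]
```

View pics/crop7.png

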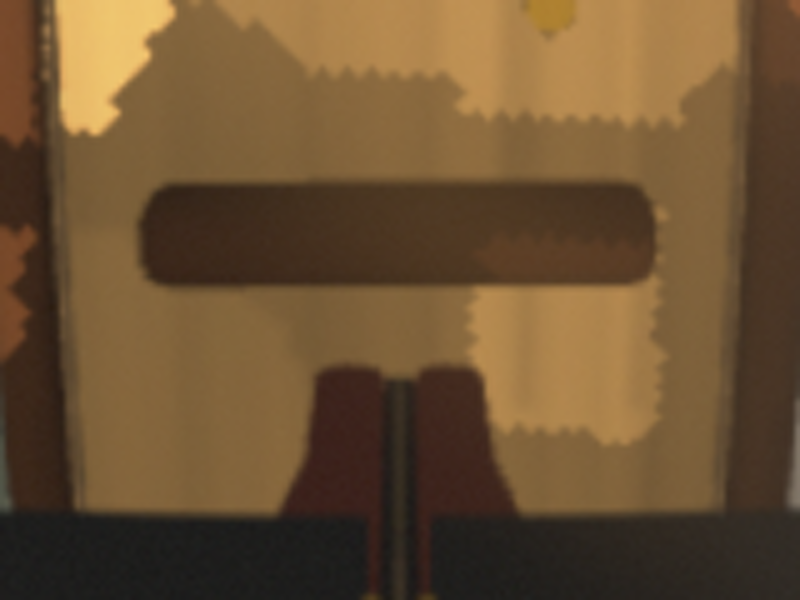

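The shut fingers, at crop (400,370), sit centred behind the pull, whose near edge is at row 285 with a clear gap. Lowering and pushing along box +x.

send_rows(steps=[{"jaw": 1,"dx": 0,"dy": 0,"dz": -0.14,"rx": 0,"ry": 0,"rz": 0},{"jaw": 1,"dx": 0,"dy": 0,"dz": -0.14,"rx": 0,"ry": 0,"rz": 0},{"jaw": 1,"dx": 0.05,"dy": 0.055,"dz": -0.14,"rx": 0,"ry": 0,"rz": 0},{"jaw": 1,"dx": 0.1,"dy": 0.11,"dz": -0.14,"rx": 0,"ry": 0,"rz": 0},{"jaw": 1,"dx": 0.16,"dy": 0.175,"dz": -0.14,"rx": 0,"ry": 0,"rz": 0},{"jaw": 1,"dx": 0.22,"dy": 0.24,"dz": -0.14,"rx": 0,"ry": 0,"rz": 0},{"jaw": 1,"dx": 0.28,"dy": 0.305,"dz": -0.14,"rx": 0,"ry": 0,"rz": 0},{"jaw": 1,"dx": 0.28,"dy": 0.305,"dz": -0.14,"rx": 0,"ry": 0,"rz": 0}])

```text
t: 15.15
tcp_pos: [0.461, 0.3069, 0.0553]
ee_rot: [[0.674, 0.739, 0.002], [0.739, -0.674, 0.001], [0.002, 0.001, -1.0]]
force: [-0.2, 0.0, -0.0]
grip_width: 0.005
grip_force: 0.0
```

send_rows(steps=[{"jaw": 1,"dx": 0.06,"dy": 0.066,"dz": 0,"rx": 0,"ry": 0,"rz": 0},{"jaw": 1,"dx": 0.12,"dy": 0.13,"dz": 0,"rx": 0,"ry": 0,"rz": 0},{"jaw": 1,"dx": 0.18,"dy": 0.197,"dz": 0,"rx": 0,"ry": 0,"rz": 0},{"jaw": 1,"dx": 0.23,"dy": 0.25,"dz": 0,"rx": 0,"ry": 0,"rz": 0},{"jaw": 1,"dx": 0.27,"dy": 0.295,"dz": 0,"rx": 0,"ry": 0,"rz": 0},{"jaw": 1,"dx": 0.3,"dy": 0.33,"dz": 0,"rx": 0,"ry": 0,"rz": 0},{"jaw": 1,"dx": 0.3,"dy": 0.33,"dz": 0,"rx": 0,"ry": 0,"rz": 0}])

```text
t: 16.02
tcp_pos: [0.4872, 0.3355, 0.0546]
ee_rot: [[0.675, 0.737, -0.007], [0.737, -0.675, -0.005], [-0.008, -0.002, -1.0]]
force: [-9.1, -10.0, 9.8]
grip_width: 0.006
grip_force: 6.9
```

A force of 13.5 N against the push after about 81 mm of tool travel means the lid is at its stop. Backing off and lifting clear.

send_rows(steps=[{"jaw": 1,"dx": -0.07,"dy": -0.076,"dz": 0,"rx": 0,"ry": 0,"rz": 0},{"jaw": 1,"dx": -0.14,"dy": -0.152,"dz": 0.02,"rx": 0,"ry": 0,"rz": 0},{"jaw": 1,"dx": -0.14,"dy": -0.152,"dz": 0.5,"rx": 0,"ry": 0,"rz": 0},{"jaw": 1,"dx": -0.14,"dy": -0.152,"dz": 1,"rx": 0,"ry": 0,"rz": 0},{"jaw": 1,"dx": -0.14,"dy": -0.152,"dz": 1,"rx": 0,"ry": 0,"rz": 0},{"jaw": 1,"dx": -0.14,"dy": -0.152,"dz": 1,"rx": 0,"ry": 0,"rz": 0}])

```text
t: 16.77
tcp_pos: [0.4755, 0.3239, 0.1549]
ee_rot: [[0.674, 0.739, -0.0], [0.739, -0.674, 0.001], [0.0, -0.001, -1.0]]
force: [-0.4, -0.5, -0.9]
grip_width: 0.005
grip_force: 0.0
```

```bash
python3 - <<'E'
from station import env
from h import *
m=env.camera_model("wrist");i=env.capture("wrist");s=env.observe()
k=np.array([.4947,.3178,0])+.075*np.array([.675,.738,0])
print(s["t"],s["tcp_pos"],s["force"],"key top exp",wproj(m,k+[0,0,.092]),"plug",wproj(m,k+[0,0,.056]))
cv2.imwrite("pics/w8.png",i)
E
```

```text
16.825 [0.47518159 0.32361672 0.15427778] [-0.36686352  0.53941019 -0.12733845] key top exp [350.78314256  97.50317081] plug [347.17783405  99.99959477]
```

View pics/w8.png

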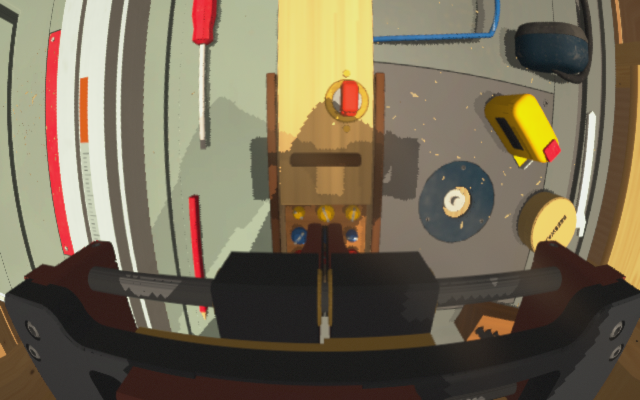

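The lid is open with the bits exposed. The key stands in the plug at (349,98), within 2 px of where it should be at full travel (350.8,97.5). The gripper is clear and the bystanders look unmoved, so I'm handing in.

```bash
python3 -c "
from station import env
print(env.finish_job())"
```

```text
the job is handed in; nothing more can be done
None
```

The key is fully home in the lock and turned to its stop, the lid is open to its stop with the bits exposed, and the job is handed in at about 17 s; the hand-in returned no verdict.

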